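# Bolt the goldsmith's scrap box

## Robot

A 7-joint arm with a two-finger parallel gripper is mounted at the origin on the work surface. World frame = base frame: x ahead of the robot, y to its left, z up, the work surface at z = 0. Lengths are in mm, angles in rad, forces in N, time in s.
With the tool pointing down it reaches from about 400 to 850 mm from the base axis. Payload 10.4 kg.
Tool frame: the origin (TCP) lies at the very end of the fingers, on their centre line; the grasp point (between the pads) lies 19 mm behind it (manip.hold_point_z is the distance from the TCP to the grasp point, in mm); z points along the fingers, y is the line along which they close (so a half turn about z gives the same grasp; the last joint's range is limited). The gripper opens to 87 mm and grips with 3 to 60 N. Pads are 19 mm wide; open, the fingers measure 117 mm over their backs; the gripper's body (75 mm by 190 mm) begins 51 mm behind the grasp point.
Start: joints at [1.251, 0.332, -0.065, 1.46, 0.022, 1.35, -0.088], TCP at [182.81, -597.689, 222.576] pointing down, gripper open.
Joint ranges: [-2.6, 2.6], [-0.5, 2.12], [-1.47, 1.34], [0.16, 2.42], [-1.27, 4.41], [0.06, 2.06], [-2.6, 2.6]. Speed limits (rad/s): [2.22, 2.22, 2.79, 2.79, 3.14, 3.14, 3.14].

## Interface

Orientations are given as a unit quaternion [x, y, z, w].
In Python, from cell import manip, effector, kinematics, eyes gives the robot as it stands. Calls block until the motion is done:
- manip.goto(position, orientation): joint-space move of the TCP to a pose.
- manip.servo_line(position, rotation=None, vel=150): straight line of the TCP; rotation=None keeps the orientation; vel is the mean speed in mm/s.
- manip.goto_joints(angles): joint-space move.
- effector.gripper_to(opening, squeeze=None): finger opening in mm; squeeze is the grip in N (None keeps the last); returns when the fingers have stopped.
- manip.dwell(seconds).
- kinematics.ik(position, orientation): joint angles nearest the present ones, or None.
- manip.observe(): the state.
- eyes.capture(name): name is "scene" or "top" or "wrist"; returns the picture (400x640x3 uint8, red, green, blue); there is no depth.
- eyes.get_calibration(name): a dict with "fx", "fy", "cx", "cy" (pixels), "view" (4x4, takes a point from world to camera coordinates). Camera axes: x right, y down, z forward; pixel columns grow to the right and rows downward; lengths in mm; the calibration is good to about 2 mm. A picture is of the moment at which its call begins: read the wrist's pose just before it. get_calibration takes no time and is no camera call; for the wrist camera it gives the pose at the moment of the call.
A pose or a line that the arm cannot do raises manip.PlanningError and nothing moves.
- manip.hand_in(): hands the job in; it is judged then, once.
The state is a dict: "t": time; "q": joint angles; "dq": joint speeds; "tau": joint torques, N m; "eef_pos": TCP position; "orientation": TCP orientation; "force": force on the tool from outside, world axes, zero at the start; "ft_torque": the same for the moment, N m; "opening": finger opening in mm; "grip_force": force on a finger pad.
Only numpy, scipy, OpenCV 4.12 (cv2) and the standard library are available. Lean on these libraries where they do the work, as an engineer would, in place of code of your own. Each camera call takes 0.05 s, during which the arm holds its last target. There are 200 camera calls.

## Task

Bolt the metal scrap box on the goldsmith's bench shut. Press the long spring catch bar on its lid down with one fingertip and keep it held down while the other fingertip pushes the bolt by its upright tab until the bolt is fully home in its keeper; then let the catch spring back up and move clear. Use no great force, pick nothing up, and leave the hammer, jar and steel block where they are.

Things in the scene. Friction and masses are not known exactly. Their poses are not given: they have to be found in the camera images.
- scrap_box: Grey steel box 190 (x) x 150 (y) x 60 mm high, lid top at 60, screwed to the bench by 4 mm end feet reaching 120 mm from its centre. Origin: centre of its underside, z up; x = the way the bolt slides home, to the keeper (bridge at x = +82, 14 mm above the lid). The bolt and its tab run along y = +32, the catch bar parallel along y = -32: 64 mm apart, so two fingers across y reach both.
- bolt_tab (a point): Middle of the top edge of the bolt tab's rear face (the face to push, looking to -x); rides with the bolt; axes as the box's. The tab is an upright steel plate 30 mm wide (y), 8 thick (this face forward), top 42 mm above the lid. It goes from x = -45 mm of the box centre (bolt at 0) to +5. Behind it (-x) nothing in its line is higher than 8 mm above the lid.
- catch_top (a point): Centre of the catch bar's top face; moves with it; axes as the box's. Steel bar 120 mm long (x = -88 to +32 of the box centre), 26 wide (y); top 28 mm above the lid when up, 16 when fully down (tab then 26 higher). It goes down level wherever pressed; a fingertip can slide along it while pressing. A 9 mm wide arm reaches from it to the bolt at x = +15, 11 mm below the bar's top.
- bolt (a joint): Slide of the bolt, m: starts at 0 to 0.002 (open); 0.050 = fully home at its stop. Sliding takes about 2 N; it stays where left. The catch's arm sits in the bolt's comb (25 mm pitch): with the catch up the bolt moves only about 3 mm, and if the catch is let up midway it blocks again at the next notch. The last notch takes the arm once the bolt is past 0.047.
- catch (a joint): Downward travel of the catch bar, m: 0 = up (sprung), 0.012 = fully down on its stop. The bolt is free when it is more than 0.005 down. The spring pushes up with about 3 N when up, 7 N when fully down; it returns by itself.
- hammer: Bystander: loose small hammer, 200 mm long, lying on the bench beside the box. Leave alone.
- jar: Bystander: loose glass jar with metal lid, 52 mm across, 65 mm high, standing beyond the box. Leave alone.
- bench_block: Bystander: loose steel block 55 x 55 x 20 mm on the bench beside the box. Leave alone.

How it is judged:
By the outcome, as a careful person would: the job done as asked, in the order asked, and still so for the second after the job is handed in, with the robot touching nothing.
It also fails if it takes over 38 s, if anything falls off the work surface, if the arm or the gripper's body presses on something with over 40 N, if the wrist force passes 120 N, or if a joint passes its speed limit or range.

## Working session

There is one attempt and no reset: what is moved stays moved. The work goes in short steps, each a Python script; the robot and the scene stay as the last script left them, time stands still between calls to the robot, and variables do not carry over. Pictures are saved under pics/ and viewed, at most 10 in all, crops included, and the job is handed in when it is done.

```bash
mkdir -p pics; ls; python3 - <<'E'
from cell import manip, effector, kinematics, eyes
import cv2
for n in ("scene","top"):
    cv2.imwrite(f"pics/{n}0.png", eyes.capture(n)[:,:,::-1])
    c=eyes.get_calibration(n); print(n,c)
s=manip.observe(); print(s["t"],s["orientation"],s["opening"])
E
```

```text
pics
scene {'fx': 383.9691905485279, 'fy': 383.9691905485279, 'cx': 323.30224829067595, 'cy': 203.12359177497055, 'view': array([[-5.38632972e-01,  8.42384531e-01,  1.62117983e-02,
         2.92578380e+02],
       [ 6.58705612e-01,  4.33027516e-01, -6.15299998e-01,
        -3.74224004e+02],
       [-5.25339355e-01, -3.20742064e-01, -7.88126316e-01,
         1.28318956e+03],
       [ 0.00000000e+00,  0.00000000e+00,  0.00000000e+00,
         1.00000000e+00]])}
top {'fx': 437.5794039820542, 'fy': 437.5794039820542, 'cx': 323.1789233638828, 'cy': 206.81180248175724, 'view': array([[ 2.22124933e-02, -9.99736983e-01,  5.70700527e-03,
         3.29657818e+01],
       [-9.98998398e-01, -2.24171485e-02, -3.87255926e-02,
         5.92645179e+02],
       [ 3.88433419e-02, -4.84109716e-03, -9.99233586e-01,
         1.05732527e+03],
       [ 0.00000000e+00,  0.00000000e+00,  0.00000000e+00,
         1.00000000e+00]])}
0.1 [ 9.89009762e-01  1.47848919e-01 -1.12929089e-04 -6.12252987e-04] 86.93423247571093
```

View pics/top0.png

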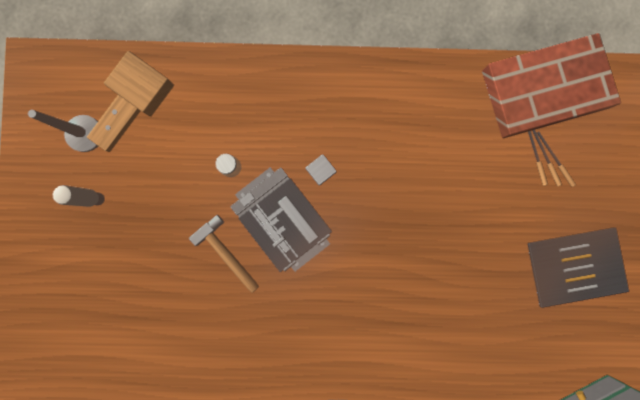

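View pics/scene0.png

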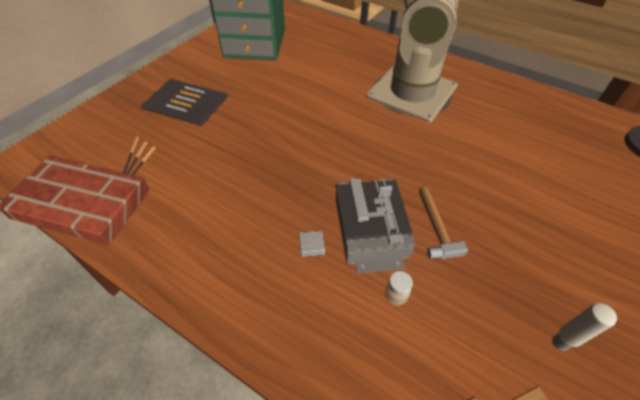

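The top view shows the box centred near (283,222) with its long side running up-left. The hammer is at (225,255), the jar at (226,163) and the block at (320,169). The scene view shows the box near (375,220). I'll enlarge both crops.

```bash
python3 - <<'E'
import cv2,numpy as np
a=cv2.imread("pics/top0.png")[160:280,222:342]; b=cv2.imread("pics/scene0.png")[165:285,320:440]
cv2.imwrite("pics/crop0.png",np.hstack([cv2.resize(i,(400,400),interpolation=cv2.INTER_CUBIC) for i in (a,b)]))
E
```

```text
(no output)
```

View pics/crop0.png

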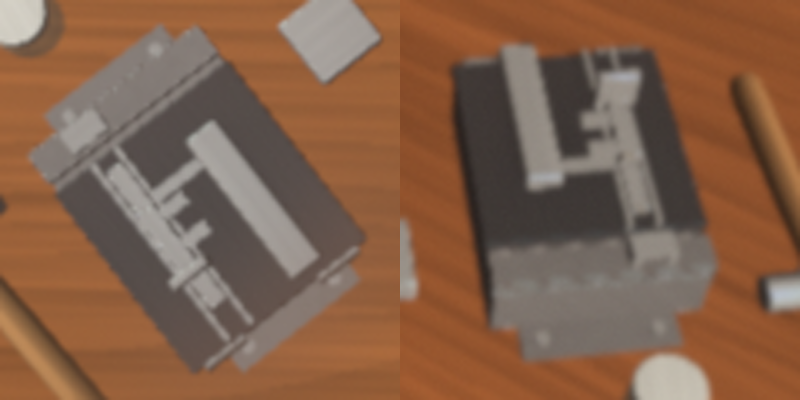

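The crops show the catch bar with its arm, the comb bolt, the tab (top crop about (187,274), scene crop about (621,75)) and the keeper at the up-left end. I'll fit the box pose from the bar corners and the tab in both views.

```bash
cat > fit.py <<'E'
import numpy as np
from scipy.optimize import least_squares
def proj(c,P):
    p=P@c["view"][:3,:3].T+c["view"][:3,3]
    return np.c_[c["fx"]*p[:,0]/p[:,2]+c["cx"], c["fy"]*p[:,1]/p[:,2]+c["cy"]]
def world(v,B):
    x,y,z,a=v; R=np.array([[np.cos(a),-np.sin(a),0],[np.sin(a),np.cos(a),0],[0,0,1]])
    return B@R.T+[x,y,z]
def fit(obs,v0):  # obs: list of (calib, box points, pixels)
    f=lambda v: np.concatenate([(proj(c,world(v,B))-p).ravel() for c,B,p in obs])
    return least_squares(f,v0,loss="soft_l1",x_scale=[10,10,10,.1])
E
python3 - <<'E'
import numpy as np
from fit import *
from cell import eyes
B=np.array([[32,-19,88],[32,-45,88],[-88,-19,88],[-88,-45,88],[-41,32,102]],float)
t=np.array([[190,143],[213,120],[293,275],[318,255],[187,274]])*.3+[222,160]
s=np.array([[163,172],[128,178],[135,45],[103,47],[221,75]])*.3+[320,165]
ct,cs=[eyes.get_calibration(n) for n in("top","scene")]
for o in ([(ct,B,t),(cs,B,s)],):
    r=fit(o,[550,90,0,.9]); print(r.x,r.fun.reshape(-1,2).round(1))
E
```

```text
[558.91651241 147.58377532  -4.46620846   0.68168765] [[-2.5 -0.1]
 [-0.3 -0.2]
 [-1.2  2. ]
 [ 0.4  1. ]
 [-0.4  0. ]
 [ 0.2  1.4]
 [-0.9  0.5]
 [-0.6 -0.6]
 [-1.7 -0.4]
 [-0.8 -0.2]]
```

```bash
python3 - <<'E'
import numpy as np,cv2,pickle
from fit import *
from cell import manip, effector, kinematics, eyes
a=.68; q=[np.cos(a/2),np.sin(a/2),0,0]
def go(b,f):
    p=world([559,147.6,0,a],np.array([b],float))[0]; print(p,kinematics.ik(p,q)); f(p,q)
cal=[];im=[]
go([-70,0,260],manip.goto)
for b in ([-70,0,260],[-130,0,260]):
    if cal: go(b,lambda p,q: manip.servo_line(p,vel=120))
    cal.append(eyes.get_calibration("wrist")); im.append(eyes.capture("wrist")[:,:,::-1])
pickle.dump(cal,open("cal.pkl","wb"))
for i in (0,1): cv2.imwrite(f"pics/w{i}.png",im[i])
s=manip.observe(); print(s["t"],s["eef_pos"],s["force"])
E
```

```text
[504.56990969 103.58448832 260.        ] [ 0.75907516  0.23327755 -1.18714111  1.64521898  0.21885418  1.41149403
 -1.34450397]
[457.91554656  65.85690688 260.        ] [ 1.01501831  0.00784593 -1.23085437  1.76273223  0.00753916  1.37624968
 -1.10808021]
3.575 [458.31632904  66.11049703 260.13041509] [-0.14865055 -0.30915443  0.24877613]
```

View pics/w0.png

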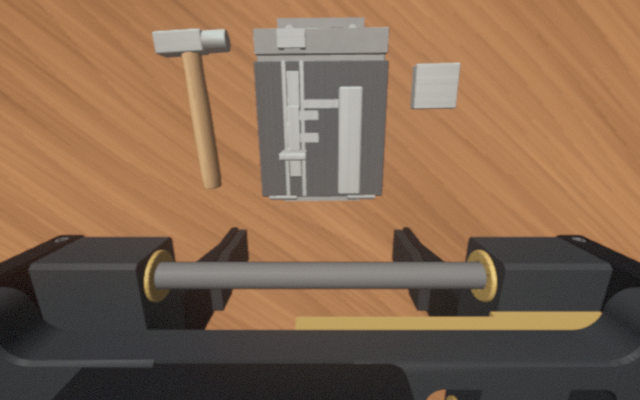

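View pics/w1.png

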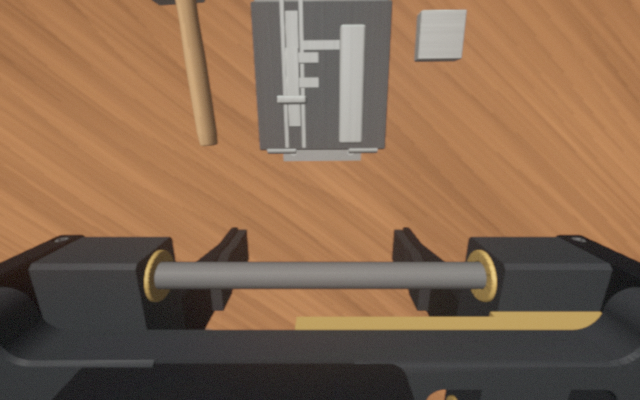

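In w0 the bar spans columns 338–361 and rows 87–192, with the tab at (293,154). In w1 the bar spans rows 25–141 and the tab is at (291,98). I'll zoom in for precise corners.

```bash
python3 - <<'E'
import cv2,numpy as np
a=cv2.imread("pics/w0.png")[75:205,260:380]; b=cv2.imread("pics/w1.png")[20:150,260:380]
cv2.imwrite("pics/crop1.png",np.hstack([cv2.resize(i,None,fx=3.333,fy=4,interpolation=cv2.INTER_CUBIC) for i in (a,b)]))
E
```

```text
(no output)
```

View pics/crop1.png

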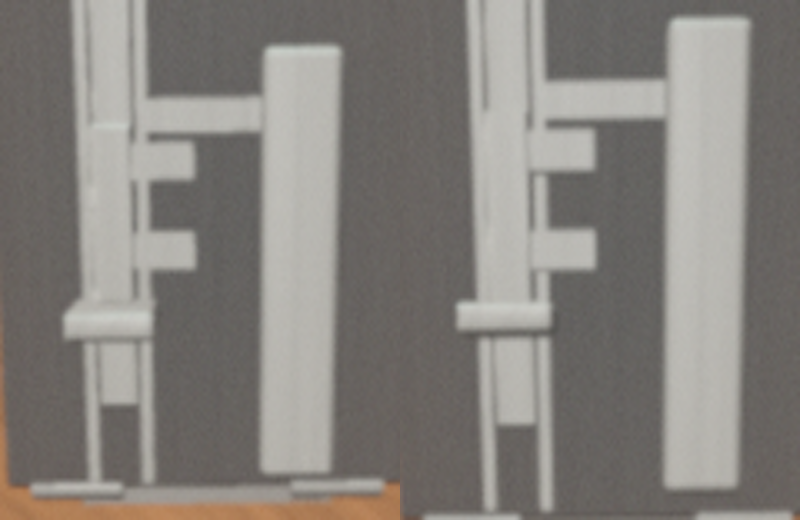

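Left panel: bar corners are (264,46), (342,46), (261,473) and (331,473), and the tab's rear top edge runs (65,338)–(153,338). Right panel: bar corners are (668,18), (750,18), (664,487) and (738,487), and the tab edge runs (457,330)–(551,330).

```bash
python3 - <<'E'
import numpy as np,pickle
from fit import *
cal=pickle.load(open("cal.pkl","rb"))
B=np.array([[32,-19,88],[32,-45,88],[-88,-19,88],[-88,-45,88],[-45,47,102],[-45,17,102]],float)
k=[1/3.3333,.25]
p0=np.array([[264,46],[342,46],[261,473],[331,473],[65,338],[153,338]])*k+[260-.35,75-.37]
p1=np.array([[268,18],[350,18],[264,487],[338,487],[57,330],[151,330]])*k+[260-.35,20-.37]
r=fit([(cal[0],B,p0),(cal[1],B,p1)],[559,147,0,.68]); print(r.x,r.fun.reshape(-1,2).round(1))
r=fit([(cal[0],B[:4],p0[:4]),(cal[1],B[:4],p1[:4])],[559,147,0,.68]); print("bar",r.x)
# free triangulation: tab midpoint, bar centre
import cv2
P=[np.diag([1,1,1])@np.array([[c["fx"],0,c["cx"]],[0,c["fy"],c["cy"]],[0,0,1]])@c["view"][:3] for c in cal]
for n,i in(("tab",[4,5]),("bar",[0,1,2,3])):
    X=cv2.triangulatePoints(P[0],P[1],p0[i].T,p1[i].T); print(n,(X[:3]/X[3]).T.mean(0))
E
```

```text
[560.87888978 146.30487141  -5.54245363   0.68526355] [[-0.4 -0.5]
 [ 0.2 -0.6]
 [-0.7 -0.2]
 [ 0.  -0.3]
 [-0.3 -0.2]
 [ 0.4 -0.4]
 [-0.3 -0. ]
 [ 0.4 -0.2]
 [-0.5  1. ]
 [ 0.1  0.9]
 [ 0.3  0.5]
 [ 0.6  0.4]]
bar [560.93880274 146.10462877  -6.41396776   0.68743003]
tab [506.13276582 142.69835875 100.77625356]
bar [559.63048138 104.36871276  87.38066356]
```

```bash
cat > arm.py <<'E'
import numpy as np
from fit import world
from cell import manip, effector, kinematics, eyes
V=[560.9,146.3,0,.685]; a=V[3]; q=[np.cos(a/2),np.sin(a/2),0,0]
W=lambda b: world(V,np.array([b],float))[0]
def line(b,vel=60): manip.servo_line(W(b),q,vel=vel)
def st(tag=""):
    s=manip.observe(); d=s["eef_pos"]-np.array(V[:3]); c,n=np.cos(a),np.sin(a); f=s["force"]
    b=[c*d[0]+n*d[1],-n*d[0]+c*d[1],d[2]]; F=[c*f[0]+n*f[1],-n*f[0]+c*f[1],f[2]]
    print(tag,"t%.2f"%s["t"],np.round(b,1),"F",np.round(F,1),"op %.1f"%s["opening"]); return b,F
E
python3 - <<'E'
from arm import *
for b in ([-70,0,74],[2,0,74]): print(kinematics.ik(W(b),q))
effector.gripper_to(49)
line([-70,0,130],120); line([-70,0,96],60); manip.dwell(.2); st("above")
cv=eyes.capture("wrist")[:,:,::-1]
import cv2; cv2.imwrite("pics/w2.png",cv)
E
```

```text
[ 0.7105017   0.53142146 -1.20746188  1.8675534   0.55048773  1.13258698
 -1.58549087]
[ 0.61177103  0.80015166 -1.3247392   1.69867581  0.80535163  1.30552452
 -1.76515961]
above t6.74 [-69.8  -0.1  96.3] F [-0.6 -0.3  0.2] op 48.8
```

View pics/w2.png

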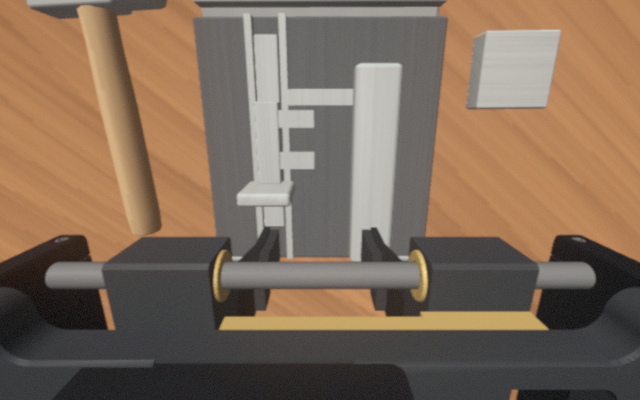

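The fingertips at (270,235) and (370,235) line up with the tab (column 266) and the bar (column 372), and both are behind the tab. Pressing down now.

```bash
python3 - <<'E'
from arm import *
line([-70,0,90],40); b0,F0=st("pre")
for z in np.arange(88,72,-2):
    line([-70,0,z],25); manip.dwell(.1); b,F=st(z)
    if F[2]-F0[2]>8.5: break
E
```

```text
pre t7.09 [-70.2   0.1  89.6] F [0.6 0.2 1. ] op 48.7
88 t7.44 [-69.8  -0.   88.2] F [0.6 0.4 1.7] op 48.8
86 t7.79 [-69.8  -0.   86.1] F [0.7 0.3 2.3] op 49.1
84 t8.14 [-69.9  -0.   84.1] F [ 1.7 -0.3  3.9] op 49.1
82 t8.49 [-69.9  -0.   82.1] F [1.4 0.2 4.9] op 49.2
80 t8.84 [-69.9  -0.   80.1] F [1.3 0.8 4.4] op 48.9
78 t9.19 [-69.9  -0.1  78.2] F [ 1.7 -0.8  6.2] op 48.8
76 t9.54 [-69.9  -0.1  76.4] F [0.  0.8 8.1] op 49.0
74 t9.89 [-69.7  -0.2  75.9] F [-8.1  4.4 28.9] op 49.1
```

The stop is at z ≈ 76, as expected. I'll ease back to 77 and push.

```bash
python3 - <<'E'
from arm import *
line([-70,0,77],25); manip.dwell(.1); st("eased")
line([-58,0,77],40); b,F0=st("near")
for x in np.arange(-54,4,4.):
    line([x,0,77],40); b,F=st(x)
    if x>=-12: break
    if F[0]<-15: break
E
```

```text
eased t10.26 [-69.9  -0.   77.3] F [1.2 0.6 5.6] op 49.0
near t10.71 [-58.6  -0.3  76.9] F [-2.4 -0.4  5.2] op 49.4
-54.0 t10.96 [-55.   -0.3  76.7] F [-1.8  0.2  6.2] op 48.7
-50.0 t11.21 [-51.3  -0.4  76.6] F [-4.1 -0.9  7. ] op 49.3
-46.0 t11.46 [-47.4  -0.4  76.6] F [-3.6 -1.7  5.9] op 49.1
-42.0 t11.71 [-43.5  -0.5  76.5] F [-3.9 -1.1  5.3] op 49.0
-38.0 t11.96 [-39.5  -0.5  76.5] F [-5.2 -1.1  6.1] op 49.0
-34.0 t12.21 [-35.5  -0.5  76.6] F [-4.3 -1.4  6.4] op 49.3
-30.0 t12.46 [-31.5  -0.6  76.6] F [-4.7 -0.6  6. ] op 48.8
-26.0 t12.71 [-27.5  -0.5  76.6] F [-4.1 -1.2  5.5] op 49.0
-22.0 t12.96 [-23.5  -0.5  76.5] F [-4.8 -1.4  6. ] op 49.0
-18.0 t13.21 [-19.4  -0.5  76.6] F [-3.7 -1.6  6.7] op 48.6
-14.0 t13.46 [-15.4  -0.5  76.6] F [-4.6 -1.1  5.3] op 49.3
-10.0 t13.71 [-11.4  -0.5  76.6] F [-3.9 -1.   6.6] op 48.9
```

Now step on until the end stop shows up in the force.

```bash
python3 - <<'E'
from arm import *
import cv2
for x in np.arange(-9,6,1.):
    line([x,0,77],15); manip.dwell(.15); b,F=st(x)
    if F[0]<-12: break
cv2.imwrite("pics/w3.png",eyes.capture("wrist")[:,:,::-1])
E
```

```text
-9.0 t14.11 [-10.6  -0.5  76.5] F [-3.5 -0.1  6.6] op 49.0
-8.0 t14.51 [-9.7 -0.6 76.5] F [-5.7 -0.9  5.8] op 49.1
-7.0 t14.91 [-8.7 -0.5 76.5] F [-5.2 -1.1  5.7] op 49.0
-6.0 t15.31 [-7.8 -0.5 76.5] F [-5.3 -0.8  5.4] op 49.0
-5.0 t15.71 [-6.7 -0.5 76.5] F [-5.3 -0.3  7. ] op 49.1
-4.0 t16.11 [-6.  -0.5 76.5] F [-7.3 -0.9  8.7] op 49.2
-3.0 t16.51 [-6.  -0.5 76.5] F [-11.8  -0.1  12.5] op 49.0
-2.0 t16.91 [-5.9 -0.5 76.5] F [-17.8   1.   17.5] op 48.9
```

View pics/w3.png

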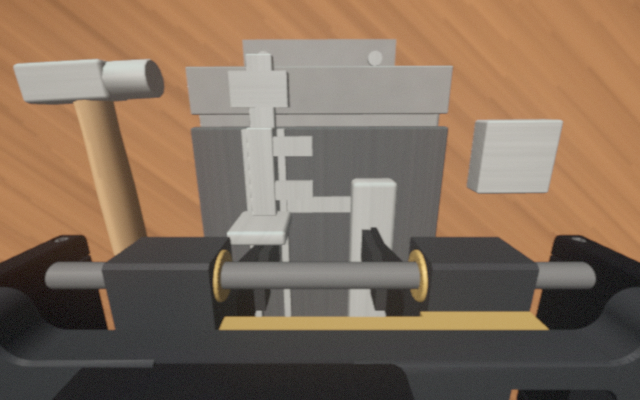

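The bolt runs through the keeper at (258,90) and the arm sits behind the last comb tooth (row 203). The force shows a hard stop. Next: back off a little, let the catch rise and go clear.

```bash
python3 - <<'E'
from arm import *
import cv2
line([-9,0,77],25); manip.dwell(.1); st("off")
line([-9,0,92],30); st("up")
line([-9,0,140],60); line([-100,0,250],140); manip.dwell(.3); st("clear")
im=eyes.capture("wrist")[:,:,::-1]; cv2.imwrite("pics/w4.png",im)
cv2.imwrite("pics/w4c.png",cv2.resize(im[0:220,140:480],None,fx=2.3,fy=2.3,interpolation=cv2.INTER_CUBIC))
E
```

```text
off t17.49 [-8.6 -0.2 77.4] F [ 1.7 -0.6  5.2] op 49.2
up t18.14 [-9.6  0.1 91.5] F [-0.3  0.4 -1.2] op 49.0
clear t20.56 [-99.8   0.3 249.7] F [ 0.   0.3 -0.3] op 49.0
```

View pics/w4c.png

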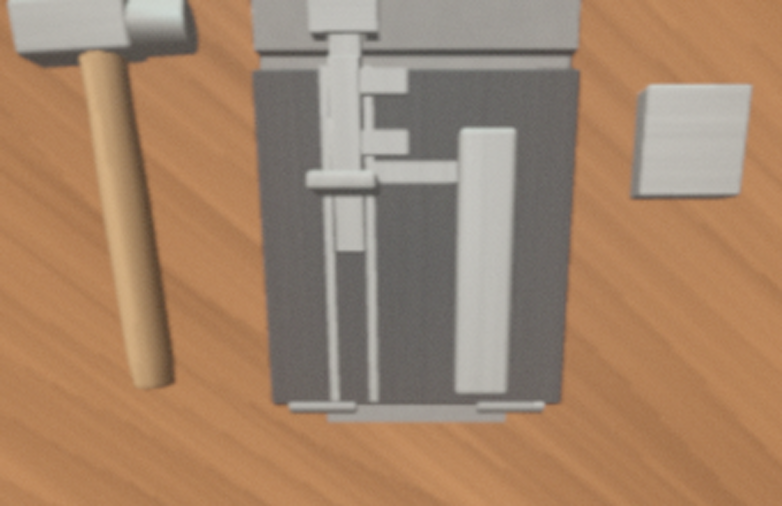

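The bolt is home in the keeper, with the arm behind the last tooth at (415,172) in the crop, and the hammer and block look undisturbed. I'll check the bar's height from its length in pixels.

```bash
python3 - <<'E'
from arm import *
from fit import proj
c=eyes.get_calibration("wrist")
print("seen", np.array([[459,128],[516,128],[456,392],[506,392]])/2.3+[140,0])
for z in (88,76): print(z,proj(c,world([559.5,145.3,0,.685],np.array([[32,-19,z],[32,-45,z],[-88,-19,z],[-88,-45,z]],float))).round(1))
E
```

```text
seen [[339.56521739  55.65217391]
 [364.34782609  55.65217391]
 [338.26086957 170.43478261]
 [360.         170.43478261]]
88 [[339.1  55.7]
 [365.   55.8]
 [337.  173.1]
 [360.3 173.1]]
76 [[338.4  57.9]
 [363.3  57.9]
 [336.4 171. ]
 [358.9 171.1]]
```

The seen length of 114.8 px fits the bar being up: the earlier fit of the raised bar read about 5 mm low in the same way. Handing in.

```bash
python3 -c "
from cell import manip
print(manip.hand_in(), manip.observe()['t'])"
```

```text
the job is handed in; nothing more can be done
the job is handed in; nothing more can be done
```

I handed the job in: the bolt was pushed to its hard stop in the keeper with the catch held down, then the catch was let up, and the arm moved clear by about 20.6 s. The last picture shows the bolt home and agrees with the catch being up; the hammer and block look undisturbed, but the jar was out of that view.

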